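# Load crisp pastry cups into a hanging tray and move it to the next rail

### The arm

A 7-joint arm with a two-finger parallel gripper is mounted at the origin on the work surface. World frame = base frame: x ahead of the robot, y to its left, z up, the work surface at z = 0. Lengths are in m, angles in rad, forces in N, time in s.
With the tool pointing down it reaches from about 0.425 to 0.875 m from the base axis. Payload 4.7 kg.
Tool frame: the origin (TCP) lies at the very end of the fingers, on their centre line; the grasp point (between the pads) lies 19 mm behind it; z points along the fingers, y is the line along which they close (so a half turn about z gives the same grasp; the last joint's range is limited). The gripper opens to 87 mm and grips with 3 to 60 N. Pads are 19 mm wide; open, the fingers measure 117 mm over their backs; the gripper's body (75 mm by 190 mm) begins 51 mm behind the grasp point.
Start: joints at [-1.225, 0.321, -0.07, 1.45, 0.023, 1.371, -0.057], TCP at [0.212, 0.615, 0.223] pointing down, gripper open.
Joint ranges: [-2.86, 2.86], [-0.3, 2.09], [-1.38, 1.24], [0.06, 2.45], [-1.56, 4.7], [0.09, 2.05], [-2.69, 2.69]. Speed limits (rad/s): [2.57, 2.57, 3.14, 3.14, 3.14, 3.14, 3.14].

### API

Orientations are given as a rotation vector (axis times angle).
In Python, from bench import ctrl, get_image, job gives the robot as it stands.
- The arm moves only by the shell command python3 -m crank 'ROWS' [FORCE]. ROWS is JSON, a list that holds one entry, the list of rows, each a list of 5 numbers: the shift along the tool's x, y, z in mm, then the turn about the tool's z in rad, then the closure, from -1 (fully open) to 1 (shut), so that 0 is half open. A call has 1 to 10 rows; each row shifts and turns the commanded pose from where the row before left it, along the tool's axes as they then stand; what a row does not reach is not made up. A row lasts 1/12 s, in which the tool goes at most 41.7 mm and 7.16 degrees, less where a joint would pass 70% of its speed; a pose out of reach is approached as far as the arm can. A call with a gripper value outside its range is refused whole. The fingers move at their own pace and stop on an object; FORCE is the grip in N (left out, the last holds). Time passes only in rows, so rows that do not move let the fingers close. It gives the time, the measured TCP pose, the force, the opening and the grip force at its end, in the units of the state.
- ctrl.get_state(): the state, without advancing time (a new reading comes with each control period).
- get_image(name): name is "side" or "top"; returns a dict with "pixels" (480x640x3 uint8, red, green, blue), "fx", "fy", "cx", "cy" (pixels), "k1" (the pictures are not rectified: a ray, as slopes to the right and down, at radius r is drawn at 1 + k1 r^2 times it, then the intrinsics apply), "T" (4x4, takes a point from camera to world coordinates). Camera axes: x right, y down, z forward; pixel columns grow to the right and rows downward; lengths in m; the calibration is good to about 2 mm. A picture is of the moment at which its call begins. There is no depth.
- job.close_job(): hands the job in; it is judged then, once.
The state is a dict: "time": time; "joint_positions": joint angles; "qd": joint speeds; "joint_torque": joint torques, N m; "position": TCP position; "tool_rot": TCP orientation; "ft_force": force on the tool from outside, world axes, zero at the start; "torque": the same for the moment, N m; "grip_width": opening from 0.0 (shut) to 1.0 (fully open); "grip_force": force on a finger pad.
Only numpy, scipy, OpenCV 4.12 (cv2) and the standard library are available. Lean on these libraries where they do the work, as an engineer would, in place of code of your own. Each camera call takes 0.05 s, during which the arm holds its last target. There are 200 camera calls.

### The job

Take the two tall pastry cups off the draining tray and stand them upright, side by side, in the hanging tray on the left-hand rail; they are brittle, so pinch them only lightly, never tip them over and set them down instead of dropping them. Then take the loaded hanging tray by its tab, lift it level over the rail stops and hang it gently by both hooks on the right-hand rail, and let go. Leave the flat fritters and everything else where they are.

Things in the scene. Friction and masses are not known exactly. Their poses are not given: they have to be found in the camera images.
- rack: fixed steel stand 520 mm wide with two round rails (12 mm diameter) end to end in line. Origin: on the table, under the rails' line, midway between them; x away from the robot, y along the rails to the left, z up; turned up to 0.08 rad. Rail axes at x = 0, z = 150 mm. Three uprights stand 50 mm behind the rails, tops 158 mm up
- left_rail (a point): middle of the left-hand (+y) rail, on its axis, 150 mm above the table; axes as the stand. The rail is free for 106 mm to each side, up to upright stop plates 5 mm thick and 18 mm deep (x) that rise 24 mm above the rail's axis
- right_rail (a point): middle of the right-hand (-y) rail, on its axis, same as the left one. With the hanging tray's origin here in y, about 38 mm remain from its hooks to each stop
- stay_bar (a point): middle of the thin bar (10 mm diameter) that runs along the whole stand 85 mm below and 10 mm in front of the rails' axes; the back plate of the hanging tray leans on it
- carrier: loose aluminium hanging tray, about 0.35 kg, at first on the left rail. Origin: midway between its two hooks, at the centre of their mouths, level with the rail's axis when hung; x away from the robot, y along the rail to the left, z up. Hung at rest it leans forward 0.06 rad, origin about 7 mm in front of the rail's axis. Back plate: 4 mm thick, centred at x = -15, z -100 to -10, y +-85 mm
- hooks (a point): the tray's origin again. Hooks at y = +-60 mm, 16 mm wide, open downwards: mouth x = -13 to +13 mm, roof z = 6 to 10 mm, rear lip down to z = -24 mm. The lips clear the stops with the origin 50 mm above the rails' axes. To hang: lower the tray level with its origin 2 mm (0 to 5 mm) in front of the rail's axis until the hooks rest on the rail; let go and it leans on the stay bar
- grip_tab (a point): grip tab of the hanging tray: upright plate 10 mm thick (tray's x), 34 mm wide (y), top edge 15 mm above this point. The point is 15 mm in front of (-x) and 33 mm above the tray's origin. The rail lies behind and 33 mm below it, so fingertips may go at most 22 mm below this point. A firm grip is fine here
- pan_floor (a point): centre of the hanging tray's pan, on the floor's upper face (65 mm in front of and 45 mm below the tray's origin); axes as the tray. Floor 93 mm (x) by 170 mm (y), rim 12 mm high. The pastry cups fit at 40 mm to the left and right (y) of this point. The grip tab's top is 93 mm above the floor, its front face 45 mm behind this point
- drain: fixed shallow steel draining tray, 100 mm (x) by 370 mm (y), floor 3 mm thick, rim 16 mm above the table; origin under its centre. Four pastries stand on it in a row along y, in any order, about 86 mm apart
- pastry1: tall pastry cup, rigid, brittle, golden-brown, 44 mm in diameter, with straight sides 5 to 28 mm above its base and a rounded top at 38 mm, about 25 g; origin at the centre of its base, z up. It breaks if the fingers' forces on it add up to more than 25 N (12.5 N a finger)
- pastry2: second tall pastry cup, same as pastry1
- fritter1: flat round fritter, 48 mm in diameter, 10 mm high, same colour, on the draining tray; origin at the centre of its base. Stays there
- fritter2: second flat fritter, same as fritter1
- bowl: bystander: steel bowl, 150 mm wide, 60 mm high; origin under its centre
- jar: bystander: amber glass jar, 60 mm wide, 100 mm high; origin under its centre
- cup: bystander: steel cup, 70 mm wide, 75 mm high, left of the draining tray; origin under its centre
- spoon: bystander: spoon with a wooden handle, 220 mm long; origin under its middle
There are look-alikes about, which are no part of the job. What is shaped like the pastry2 but purple is not meant.

How it is judged:
On the way, in this order (a step that is already met when the one before it is completed fails the run):
1. one pastry cup stands in the hanging tray, let go, the tray still hanging on the left-hand rail (y of carrier in the frame of rack between 0.08 and 0.2 m and z of carrier in the frame of rack between 0.144 and 0.157 m and x of carrier in the frame of rack between -0.014 and 0.012 m and angle between carrier's own z axis and vertical below 0.13 rad and angle between the y axis of carrier and the y axis of rack, either way round below 0.1 rad and ((x of pastry1 in the frame of pan_floor between -0.035 and 0.035 m and y of pastry1 in the frame of pan_floor between -0.075 and 0.075 m and z of pastry1 in the frame of pan_floor between -0.005 and 0.006 m and angle between pastry1's own z axis and vertical below 0.25 rad and contact force between the fingers and pastry1 below 0.05 N) or (x of pastry2 in the frame of pan_floor between -0.035 and 0.035 m and y of pastry2 in the frame of pan_floor between -0.075 and 0.075 m and z of pastry2 in the frame of pan_floor between -0.005 and 0.006 m and angle between pastry2's own z axis and vertical below 0.25 rad and contact force between the fingers and pastry2 below 0.05 N))), for 0.2 s.
2. both pastry cups stand in the hanging tray, let go, the tray still hanging on the left-hand rail (y of carrier in the frame of rack between 0.08 and 0.2 m and z of carrier in the frame of rack between 0.144 and 0.157 m and x of carrier in the frame of rack between -0.014 and 0.012 m and angle between carrier's own z axis and vertical below 0.13 rad and angle between the y axis of carrier and the y axis of rack, either way round below 0.1 rad and x of pastry1 in the frame of pan_floor between -0.035 and 0.035 m and y of pastry1 in the frame of pan_floor between -0.075 and 0.075 m and z of pastry1 in the frame of pan_floor between -0.005 and 0.006 m and angle between each of pastry1, pastry2's own z axis and vertical below 0.25 rad and contact force between the fingers and pastry1 below 0.05 N and x of pastry2 in the frame of pan_floor between -0.035 and 0.035 m and y of pastry2 in the frame of pan_floor between -0.075 and 0.075 m and z of pastry2 in the frame of pan_floor between -0.005 and 0.006 m and contact force between the fingers and pastry2 below 0.05 N), for 0.2 s.
3. the tray, with both pastry cups standing in it, is lifted clear above the rail stops (x of pastry1 in the frame of pan_floor between -0.035 and 0.035 m and y of pastry1 in the frame of pan_floor between -0.075 and 0.075 m and z of pastry1 in the frame of pan_floor between -0.005 and 0.006 m and angle between each of pastry1, pastry2's own z axis and vertical below 0.25 rad and contact force between the fingers and pastry1 below 0.05 N and x of pastry2 in the frame of pan_floor between -0.035 and 0.035 m and y of pastry2 in the frame of pan_floor between -0.075 and 0.075 m and z of pastry2 in the frame of pan_floor between -0.005 and 0.006 m and contact force between the fingers and pastry2 below 0.05 N and z of carrier in the frame of rack above 0.185 m), for 0.1 s.
At the end, for the whole second after the job is handed in: The hanging tray hangs at rest by both hooks on the right-hand rail (origin within 7 mm of the rail's height, between its stops, leaning less than 0.13 rad), and both pastry cups stand in its pan, upright within 0.25 rad and at rest (y of carrier in the frame of rack between -0.2 and -0.08 m and z of carrier in the frame of rack between 0.144 and 0.157 m and x of carrier in the frame of rack between -0.014 and 0.012 m and angle between carrier's own z axis and vertical below 0.13 rad and angle between the y axis of carrier and the y axis of rack, either way round below 0.1 rad and x of pastry1 in the frame of pan_floor between -0.035 and 0.035 m and y of pastry1 in the frame of pan_floor between -0.075 and 0.075 m and z of pastry1 in the frame of pan_floor between -0.005 and 0.006 m and angle between each of pastry1, pastry2's own z axis and vertical below 0.25 rad and contact force between the fingers and pastry1 below 0.05 N and x of pastry2 in the frame of pan_floor between -0.035 and 0.035 m and y of pastry2 in the frame of pan_floor between -0.075 and 0.075 m and z of pastry2 in the frame of pan_floor between -0.005 and 0.006 m and contact force between the fingers and pastry2 below 0.05 N and linear speed of each of carrier, pastry1, pastry2 below 0.02 m/s); the robot touches nothing.
It fails at once if a pastry cup is squeezed or pressed by the fingers with more than 25 N in all (contact force between the fingers and pastry1 above 25 N or contact force between the fingers and pastry2 above 25 N).
It fails at once if a pastry cup is tipped over, or dropped (falls free for more than about 15 mm) (angle between any of pastry1, pastry2's own z axis and vertical above 0.7 rad or (contact force between anything else and pastry1 below 0.02 N and linear speed of pastry1 above 0.55 m/s) or (contact force between anything else and pastry2 below 0.02 N and linear speed of pastry2 above 0.55 m/s)).
It fails at once if the hanging tray is tipped by more than 0.4 rad, or dropped (falls free for more than about 15 mm) (angle between carrier's own z axis and vertical above 0.4 rad or (contact force between each of the fingers, rack and carrier below 0.02 N and linear speed of carrier above 0.55 m/s)).
It fails at once if a flat fritter is moved more than 30 mm (distance of any of fritter1, fritter2 from where it was at the start of the episode above 0.03 m).
It fails at once if the bowl, jar, cup or spoon is moved more than 30 mm (distance of any of bowl, jar, cup, spoon from where it was at the start of the episode above 0.03 m).
It also fails if it takes over 72 s, if anything falls off the work surface, if the arm or the gripper's body presses on something with over 40 N, if the wrist force passes 120 N, or if a joint passes its speed limit or range.

## Working session

There is one attempt and no reset: what is moved stays moved. The work goes in short steps, Python scripts to look and compute and a shell command to move; the robot and the scene stay as the last step left them, time stands still between calls to the robot, and variables do not carry over. Pictures are saved under pics/ and viewed, at most 10 in all, crops included, and the job is handed in when it is done.

```bash
ls; mkdir -p pics; cat > h.py <<'E'
import numpy as np, cv2, json
from bench import ctrl, get_image, job
from scipy.spatial.transform import Rotation as R
def shot(n,f=None):
    d=get_image(n); 
    if f: cv2.imwrite('pics/'+f,cv2.cvtColor(d['pixels'],cv2.COLOR_RGB2BGR))
    return d
def K(d): return np.array([[d['fx'],0,d['cx']],[0,d['fy'],d['cy']],[0,0,1.]]),np.array([d['k1'],0,0,0.])
def ray(d,u,v):
    k,c=K(d); p=cv2.undistortPoints(np.array([[[u,v]]],float),k,c)[0,0]
    T=np.array(d['T']); return T[:3,3],T[:3,:3]@np.array([p[0],p[1],1.])
def onz(d,u,v,z):
    o,r=ray(d,u,v); return o+r*(z-o[2])/r[2]
def proj(d,P):
    k,c=K(d); T=np.linalg.inv(np.array(d['T'])); rv=cv2.Rodrigues(T[:3,:3])[0]
    return cv2.projectPoints(np.atleast_2d(np.array(P,float)),rv,T[:3,3],k,c)[0][:,0]
def tri(d1,p1,d2,p2):
    o1,r1=ray(d1,*p1);o2,r2=ray(d2,*p2)
    A=np.stack([r1,-r2],1);s=np.linalg.lstsq(A,o2-o1,rcond=None)[0]
    a=o1+r1*s[0];b=o2+r2*s[1]; return (a+b)/2,np.linalg.norm(a-b)
def st():
    s=ctrl.get_state(); 
    print(round(s['time'],2),np.round(s['position'],4),np.round(R.from_rotvec(s['tool_rot']).as_matrix(),3).tolist(),s['grip_width'],s['grip_force'],np.round(s['ft_force'],2))
    return s
E
python3 - <<'E'
from h import *
st()
for n in('top','side'):
    d=shot(n,n+'1.png'); print(n,d['fx'],d['k1'],np.round(d['T'],3).tolist())
E
```

```text
pics
0.0 [0.2116 0.614  0.2214] [[-0.945, 0.326, -0.001], [0.326, 0.945, -0.002], [-0.0, -0.002, -1.0]] 0.9983078560089416 0.0 [-0.38 -0.19  0.08]
top 466.97024051251196 -0.07563297888089479 [[-0.014, -0.979, 0.205, 0.303], [-1.0, 0.014, 0.0, 0.009], [-0.003, -0.205, -0.979, 1.197], [0.0, 0.0, 0.0, 1.0]]
side 467.29329328601716 0.025784261600353384 [[0.987, -0.118, 0.113, 0.398], [-0.163, -0.656, 0.737, -0.763], [-0.013, -0.745, -0.667, 0.813], [0.0, 0.0, 0.0, 1.0]]
```

View pics/top1.png

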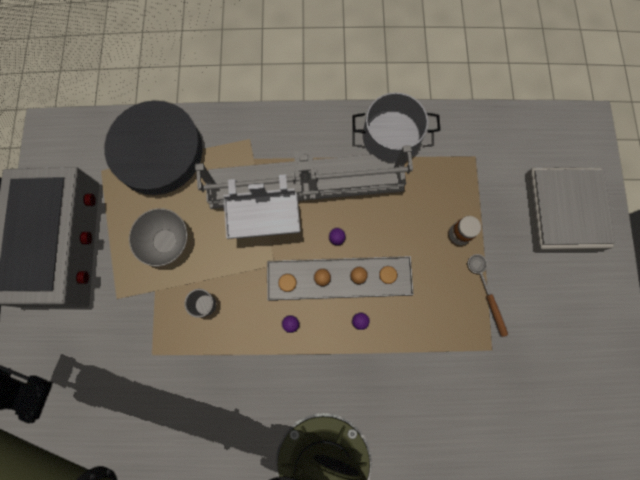

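View pics/side1.png

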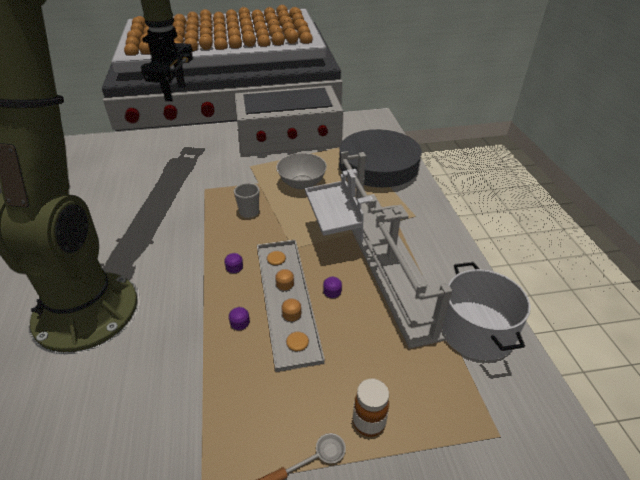

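The top view shows the tall cups at about (323,277) and (359,275), with the flat fritters outside them at (288,283) and (388,275). The tray pan is at about (262,216) and the rails run from (205,190) to (405,170). The purple look-alikes are to be avoided.

```bash
python3 - <<'E'
from h import *
import pickle
D={n:shot(n) for n in('top','side')}
pickle.dump(D,open('d0.pkl','wb'))
C={}
for n,d in D.items():
    h=cv2.cvtColor(d['pixels'],cv2.COLOR_RGB2HSV)
    m=cv2.inRange(h,(5,150,60),(22,255,255)); 
    if n=='side': m[:230]=0
    k,l,s,c=cv2.connectedComponentsWithStats(m)
    print(n,[(s[i].tolist(),np.round(c[i],1).tolist(),np.round(onz(d,*c[i],.022),4).tolist()) for i in range(1,k) if s[i][4]>60])
t=D['top']['pixels'][140:250,190:420]; s=D['side']['pixels'][140:350,290:460]
cv2.imwrite('pics/tc.png',cv2.resize(t,None,fx=3.4,fy=3.4,interpolation=3)[:,:,::-1])
cv2.imwrite('pics/sc.png',cv2.resize(s,None,fx=2.8,fy=2.8,interpolation=3)[:,:,::-1])
E
```

```text
top [([352, 268, 14, 15, 110], [358.8, 275.2], [0.4539, -0.0983, 0.022]), ([315, 270, 15, 15, 102], [322.5, 277.2], [0.4502, -0.0063, 0.022]), ([487, 296, 19, 39, 183], [496.5, 315.0], [0.3472, -0.4427, 0.022])]
side [([268, 252, 17, 13, 166], [275.8, 257.8], [0.4378, 0.0682, 0.022]), ([276, 270, 17, 20, 245], [284.4, 279.4], [0.4497, -0.0078, 0.022]), ([283, 300, 18, 21, 274], [291.2, 309.6], [0.4534, -0.1005, 0.022]), ([287, 333, 21, 18, 295], [297.0, 341.2], [0.4541, -0.1855, 0.022]), ([355, 397, 34, 24, 251], [370.3, 411.5], [0.5624, -0.3594, 0.022]), ([258, 468, 29, 12, 175], [275.3, 475.3], [0.3823, -0.4398, 0.022])]
```

View pics/tc.png

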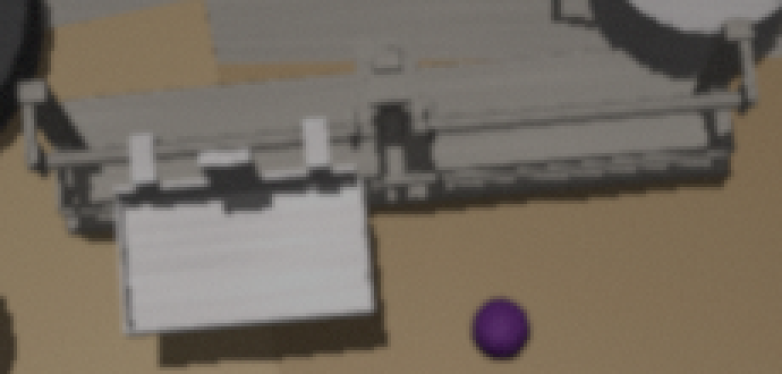

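View pics/sc.png

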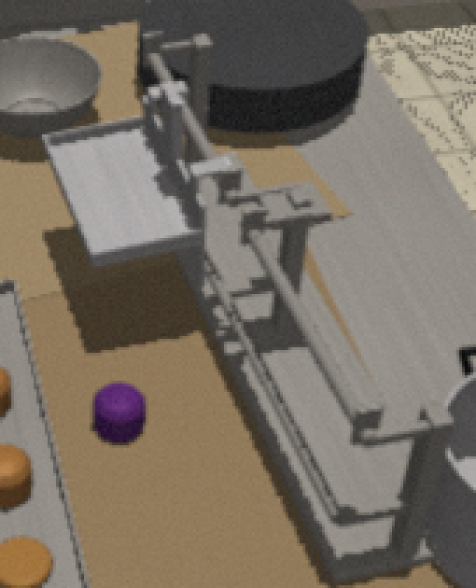

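The crops show the rails, stops, tray hooks (upper crop at about (142,158) and (317,140)), the tab at (225,157), the pan corners, and the upright tops at (32,90), (385,60) and (740,28).

```bash
python3 - <<'E'
from h import *
import pickle
D=pickle.load(open('d0.pkl','rb'));t=D['top'];s=D['side']
def T(u,v,z): return onz(t,190+u/3.4-.35,140+v/3.4-.35,z)
def S(u,v): return (290+u/2.8-.3,140+v/2.8-.3)
def Tp(u,v): return (190+u/3.4-.35,140+v/3.4-.35)
U=[T(32,90,.158),T(385,60,.158),T(740,28,.158)]
print('uprights',np.round(U,4).tolist()); a=U[0]-U[2]; th=np.arctan2(-a[0],a[1]); print('yaw',th,np.linalg.norm(a))
ex=np.array([np.cos(th),np.sin(th),0]);ey=np.array([-np.sin(th),np.cos(th),0])
O=(U[0]+U[2])/2-.05*ex; O[2]=0; print('rack O',O)
rk=lambda P:np.round([(P-O)@ex,(P-O)@ey,P[2]],4).tolist()
for n,p in dict(railR1=(440,124,.15),railR2=(700,100,.15)).items(): print(n,rk(T(*p)))
for n,p in dict(tabL=(200,155,.198),tabR=(252,153,.198),fl=(128,333,.112),fr=(375,312,.112),br=(365,180,.117),bl=(118,205,.117)).items(): print(n,np.round(T(*p),4),rk(T(*p)))
for n,a,b in [('upR',(740,28),(437,415)),('fr',(375,312),(95,262)),('fl',(128,333),(46,135)),('upL',(32,90),(203,42))]:
    P,e=tri(t,Tp(*a),s,S(*b)); print('tri',n,np.round(P,4),rk(P),round(e,4))
E
```

```text
uprights [[0.701, 0.2833, 0.158], [0.7186, 0.037, 0.158], [0.7394, -0.212, 0.158]]
yaw 0.07742519601981557 0.49673023269261035
rack O [0.67031516 0.03179903 0.        ]
railR1 [0.001, -0.0326, 0.15]
railR2 [0.0022, -0.215, 0.15]
tabL [0.6378 0.1587 0.198 ] [-0.0226, 0.1291, 0.198]
tabR [0.6386 0.1243 0.198 ] [-0.0244, 0.0947, 0.198]
fl [0.5367 0.2201 0.112 ] [-0.1187, 0.1981, 0.112]
fr [0.5493 0.0467 0.112 ] [-0.1195, 0.0242, 0.112]
br [0.6444 0.053  0.117 ] [-0.0242, 0.0232, 0.117]
bl [0.6288 0.2287 0.117 ] [-0.0262, 0.1996, 0.117]
tri upR [ 0.7386 -0.2119  0.1575] [0.0492, -0.2483, 0.1575] 0.0018
tri fr [0.5521 0.0471 0.1016] [-0.1167, 0.0244, 0.1016] 0.001
tri fl [0.5378 0.2203 0.1114] [-0.1175, 0.1981, 0.1114] 0.002
tri upL [0.7016 0.2843 0.154 ] [0.0508, 0.2493, 0.154] 0.0016
```

```bash
python3 -m crank '[[[0,0,0,-0.1,-0.45],[0,0,0,-0.1,-0.45],[0,0,0,-0.1,-0.45],[0,0,0,-0.11,-0.45],[-25,-33,0,0,-0.45],[-25,-33,0,0,-0.45],[-25,-33,0,0,-0.45],[-25,-33,0,0,-0.45],[-25,-33,0,0,-0.45],[-25,-33,0,0,-0.45]]]' 5
python3 -m crank '[[[-4,-33,0,0,-0.45],[-4,-36,0,0,-0.45],[-4,-36,0,0,-0.45],[-4,-36,6,0,-0.45],[-4,-36,10,0,-0.45],[-4,-36,15,0,-0.45],[-4,-36,15,0,-0.45],[-4,-36,15,0,-0.45],[-4,-36,15,0,-0.45],[-4,-36,15,0,-0.45]]]'
python3 -m crank '[[[0,-36,0,0,-0.45],[0,-36,0,0,-0.45],[0,0,0,0,-0.45],[0,0,0,0,-0.45]]]'
python3 -c "
from h import *
s=st();d=shot('side','s2.png')"
```

```text
time: 1.03
position: [0.3777, 0.4271, 0.2226]
tool_rot: [-0.123, 3.139, 0.0]
ft_force: [0.2, 0.8, -0.6]
grip_width: 0.722
grip_force: 0.0
time: 1.87
position: [0.4445, 0.0744, 0.1311]
tool_rot: [-0.123, 3.138, 0.001]
ft_force: [1.1, 0.4, -0.3]
grip_width: 0.725
grip_force: 0.0
time: 2.2
position: [0.4502, 0.0024, 0.1316]
tool_rot: [-0.115, 3.139, 0.001]
ft_force: [0.3, 0.4, 0.9]
grip_width: 0.725
grip_force: 0.0
2.2 [0.4502 0.0024 0.1316] [[-0.997, -0.073, 0.0], [-0.073, 0.997, 0.0], [-0.0, 0.0, -1.0]] 0.7249923540753824 0.0 [0.29 0.38 0.91]
```

View pics/s2.png

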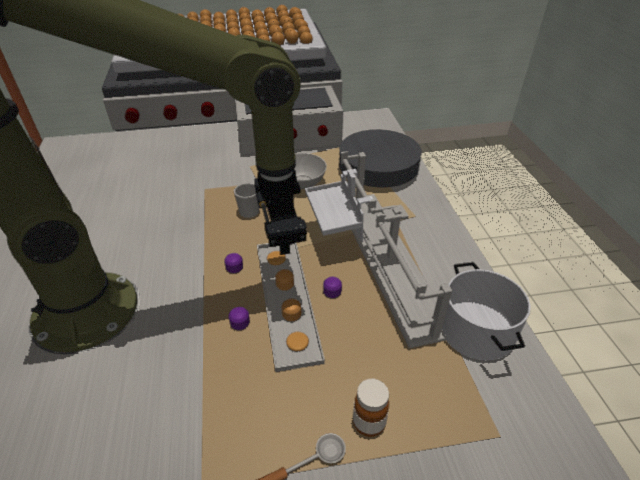

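The gripper hangs above the draining tray at (285,245), with the first cup at (285,280) below it and the rest of the scene unchanged.

```bash
python3 -m crank '[[[0,-5,15,0,-0.45],[0,-4.5,20,0,-0.45],[0,0,25,0,-0.45],[0,0,25,0,-0.45],[0,0,20,0,-0.45],[0,0,12,0,-0.45],[0,0,6,0,-0.45],[0,0,0,0,-0.25],[0,0,0,0,-0.15],[0,0,0,0,0.0]]]' 5
python3 -m crank '[[[0,0,0,0,0.2],[0,0,0,0,0.4],[0,0,0,0,0.6],[0,0,0,0,0.6],[0,0,0,0,0.6]]]' 5
```

```text
time: 3.08
position: [0.4519, -0.0045, 0.0095]
tool_rot: [-0.124, 3.137, 0.001]
ft_force: [0.2, -0.9, 0.8]
grip_width: 0.584
grip_force: 0.0
time: 3.5
position: [0.4519, -0.0047, 0.0095]
tool_rot: [-0.123, 3.137, 0.001]
ft_force: [-0.1, 1.9, 6.6]
grip_width: 0.503
grip_force: 5.0
```

```bash
python3 -m crank '[[[0,0,-5,0,0.6],[0,0,-12,0,0.6],[0,0,-20,0,0.6],[0,0,-25,0,0.6],[0,0,-25,0,0.6],[0,0,-25,0,0.6],[-5,5,-22,0,0.6],[-12,14,-16,0,0.6],[-18,20,0,0,0.6],[-18,22,0,0,0.6]]]'
python3 -m crank '[[[-18,22,0,0,0.6],[-18,22,0,0,0.6],[-18,22,0,0,0.6],[-16,20,0,0,0.6],[-12,14,0,0,0.6],[-8,7.5,0,0,0.6],[0,0,0,0,0.6],[0,0,0,0,0.6]]]'
python3 -c "
from h import *
s=st();d=shot('side','s3.png');e=shot('top')['pixels'][140:260,180:380]
a=cv2.resize(d['pixels'][120:300,230:430],None,fx=2,fy=2,interpolation=3);b=cv2.resize(e,None,fx=2,fy=2,interpolation=3)
b=cv2.copyMakeBorder(b,0,120,0,0,0)
cv2.imwrite('pics/c3.png',np.hstack([a,b])[:,:,::-1])"
```

```text
time: 4.33
position: [0.5002, 0.0595, 0.1603]
tool_rot: [-0.119, 3.136, 0.001]
ft_force: [0.3, -0.5, -0.1]
grip_width: 0.504
grip_force: 5.0
time: 5.0
position: [0.5799, 0.173, 0.1582]
tool_rot: [0.122, -3.138, 0.002]
ft_force: [0.2, -1.1, -0.2]
grip_width: 0.501
grip_force: 5.0
5.0 [0.5799 0.173  0.1582] [[-0.997, -0.078, -0.001], [-0.078, 0.997, -0.001], [0.001, -0.001, -1.0]] 0.5010594152783141 4.999869217589321 [ 0.16 -1.07 -0.15]
```

View pics/c3.png

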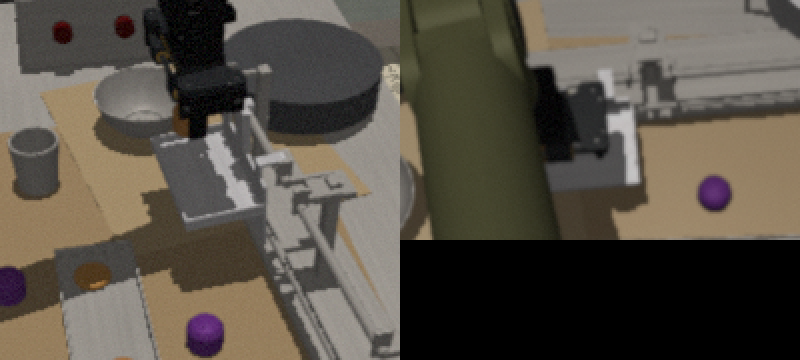

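The cup is held above the left half of the pan, with the gripper at (195,110) in the left crop and clear of the hooks and tab. I'll lower it gradually.

```bash
python3 -m crank '[[[0,0,6,0,0.6],[0,0,12,0,0.6],[0,0,12,0,0.6],[0,0,8,0,0.6],[0,0,4,0,0.6],[0,0,2,0,0.6],[0,0,2,0,0.6],[0,0,0,0,0.6]]]'
python3 -m crank '[[[0,0,2,0,0.6],[0,0,0,0,0.6],[0,0,0,0,0.6]]]'
python3 -m crank '[[[0,0,1.5,0,0.6],[0,0,0,0,0.6],[0,0,0,0,0.6]]]'
```

```text
time: 5.77
position: [0.5803, 0.174, 0.1123]
tool_rot: [0.123, -3.139, 0.0]
ft_force: [0.0, -0.0, 0.3]
grip_width: 0.498
grip_force: 5.0
time: 6.02
position: [0.5805, 0.1741, 0.1108]
tool_rot: [-0.123, 3.139, 0.0]
ft_force: [0.8, -0.2, 0.3]
grip_width: 0.503
grip_force: 5.0
time: 6.27
position: [0.5803, 0.174, 0.1091]
tool_rot: [-0.123, 3.139, 0.0]
ft_force: [-0.9, 0.5, 0.3]
grip_width: 0.498
grip_force: 5.0
```

```bash
for i in 1 ; do python3 -m crank '[[[0,0,1.5,0,0.6],[0,0,0,0,0.6],[0,0,0,0,0.6]]]'; python3 -m crank '[[[0,0,1.5,0,0.6],[0,0,0,0,0.6],[0,0,0,0,0.6]]]'; done
```

```text
time: 6.52
position: [0.5804, 0.1741, 0.1077]
tool_rot: [-0.123, 3.139, 0.0]
ft_force: [0.0, 1.0, -0.1]
grip_width: 0.501
grip_force: 5.0
time: 6.77
position: [0.5802, 0.174, 0.1062]
tool_rot: [0.123, -3.139, -0.0]
ft_force: [-1.7, 0.3, 1.7]
grip_width: 0.5
grip_force: 5.0
```

```bash
python3 -m crank '[[[0,0,1,0,0.6],[0,0,0,0,0.6],[0,0,0,0,0.6]]]';  python3 -m crank '[[[0,0,0,0,0.6],[0,0,0,0,0.6]]]'
```

```text
time: 7.02
position: [0.5804, 0.1741, 0.1057]
tool_rot: [-0.123, 3.139, 0.001]
ft_force: [-2.0, -0.5, 6.1]
grip_width: 0.505
grip_force: 5.0
time: 7.18
position: [0.5804, 0.1741, 0.1056]
tool_rot: [-0.123, 3.139, 0.001]
ft_force: [-2.5, -0.2, 4.8]
grip_width: 0.504
grip_force: 5.0
```

```bash
python3 -m crank '[[[0,0,0,0,-0.03],[0,0,0,0,-0.08],[0,0,0,0,-0.14],[0,0,0,0,-0.18],[0,0,0,0,-0.18],[0,0,-3,0,-0.18],[0,0,-8,0,-0.18],[0,0,-14,0,-0.18],[0,0,-20,0,-0.18],[0,0,-20,0,-0.18]]]'
python3 -m crank '[[[0,0,-10,0,-0.3],[18,-10,0,0,-0.45],[18,-20,0,0,-0.45],[18,-27,0,0,-0.45],[18,-33,0,0,-0.45],[18,-33,0,0,-0.45],[18,-33,0,0,-0.45],[15,-33,0,0,-0.45],[12,-33,0,0,-0.45],[6,-30,0,0,-0.45]]]'
python3 -c "
from h import *
s=st();d=shot('side')
T=shot('top')
h=cv2.cvtColor(d['pixels'],cv2.COLOR_RGB2HSV);m=cv2.inRange(h,(5,150,60),(22,255,255));m[:175]=0
k,l,S,c=cv2.connectedComponentsWithStats(m)
print([(S[i].tolist(),np.round(c[i],1).tolist()) for i in range(1,k) if S[i][4]>60])
h=cv2.cvtColor(T['pixels'],cv2.COLOR_RGB2HSV);m=cv2.inRange(h,(5,120,60),(22,255,255))
k,l,S,c=cv2.connectedComponentsWithStats(m)
print([(S[i].tolist(),np.round(c[i],1).tolist()) for i in range(1,k) if S[i][4]>60])
e=T['pixels'][140:260,180:380]
a=cv2.resize(d['pixels'][120:300,230:430],None,fx=2,fy=2,interpolation=3);b=cv2.resize(e,None,fx=2,fy=2,interpolation=3)
b=cv2.copyMakeBorder(b,0,120,0,0,0)
cv2.imwrite('pics/c4.png',np.hstack([a,b])[:,:,::-1])"
```

```text
time: 8.02
position: [0.5801, 0.1739, 0.1711]
tool_rot: [0.123, -3.139, 0.0]
ft_force: [1.0, 0.1, 0.8]
grip_width: 0.587
grip_force: 0.0
time: 8.85
position: [0.4579, -0.0903, 0.1804]
tool_rot: [-0.121, 3.139, 0.002]
ft_force: [0.2, 0.3, -0.8]
grip_width: 0.723
grip_force: 0.0
8.85 [ 0.4579 -0.0903  0.1804] [[-0.997, -0.077, 0.001], [-0.077, 0.997, 0.001], [-0.001, 0.001, -1.0]] 0.7234305202507313 0.0 [ 0.22  0.26 -0.83]
[([317, 187, 15, 18, 205], [324.3, 195.6]), ([268, 252, 16, 13, 109], [273.5, 258.6]), ([283, 299, 18, 22, 273], [291.2, 309.7]), ([287, 333, 21, 18, 252], [297.1, 341.1]), ([355, 398, 34, 24, 300], [370.6, 412.7]), ([258, 468, 29, 12, 170], [275.5, 475.2])]
[([239, 212, 17, 17, 221], [247.1, 219.7]), ([455, 221, 17, 19, 61], [460.0, 232.6]), ([279, 275, 17, 16, 219], [287.2, 282.5]), ([487, 295, 20, 41, 269], [496.6, 315.2])]
```

View pics/c4.png

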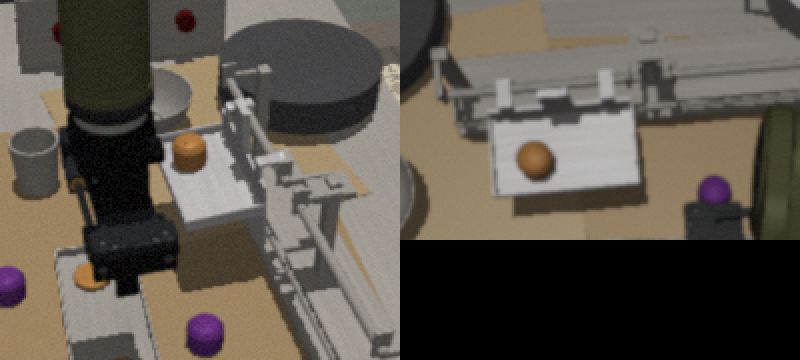

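The first cup stands in the left half of the pan, at (535,160) in the right crop, and the tray still hangs. Now the second cup.

```bash
python3 -m crank '[[[2,-4,10,0,-0.45],[2,-4,25,0,-0.45],[0,0,35,0,-0.45],[0,0,35,0,-0.45],[0,0,30,0,-0.45],[0,0,20,0,-0.45],[0,0,11,0,-0.45],[0,0,5,0,-0.45],[0,0,0,0,-0.25],[0,0,0,0,-0.1]]]' 5
python3 -m crank '[[[0,0,0,0,0.0],[0,0,0,0,0.2],[0,0,0,0,0.4],[0,0,0,0,0.6],[0,0,0,0,0.6],[0,0,0,0,0.6]]]' 5
```

```text
time: 9.78
position: [0.457, -0.0963, 0.0098]
tool_rot: [-0.124, 3.138, -0.0]
ft_force: [-0.4, -1.1, -0.7]
grip_width: 0.648
grip_force: 0.0
time: 10.28
position: [0.4573, -0.0965, 0.0102]
tool_rot: [-0.123, 3.137, 0.001]
ft_force: [-0.0, 0.6, 6.5]
grip_width: 0.499
grip_force: 5.0
```

```bash
python3 -m crank '[[[0,0,-5,0,0.6],[0,0,-12,0,0.6],[0,0,-20,0,0.6],[0,0,-25,0,0.6],[0,0,-25,0,0.6],[0,0,-25,0,0.6],[-5,7,-22,0,0.6],[-12,16,-16,0,0.6],[-18,22,0,0,0.6],[-18,24,0,0,0.6]]]'
python3 -m crank '[[[-18,24,0,0,0.6],[-18,24,0,0,0.6],[-18,24,0,0,0.6],[-17,20,0,0,0.6],[-13,16,0,0,0.6],[-8,8,0,0,0.6],[0,0,0,0,0.6],[0,0,0,0,0.6]]]'
python3 -m crank '[[[0,0,6,0,0.6],[0,0,12,0,0.6],[0,0,12,0,0.6],[0,0,8,0,0.6],[0,0,4,0,0.6],[0,0,2,0,0.6],[0,0,2,0,0.6],[0,0,0,0,0.6]]]'
python3 -m crank '[[[0,0,0,0,0.6],[0,0,0,0,0.6]]]'
```

```text
time: 11.12
position: [0.5047, -0.0237, 0.1609]
tool_rot: [-0.119, 3.136, 0.001]
ft_force: [1.0, -0.9, -0.4]
grip_width: 0.505
grip_force: 5.0
time: 11.78
position: [0.5857, 0.0983, 0.1587]
tool_rot: [0.123, -3.138, 0.002]
ft_force: [0.5, -0.2, -0.0]
grip_width: 0.499
grip_force: 5.0
time: 12.45
position: [0.5862, 0.0992, 0.1129]
tool_rot: [0.123, -3.139, 0.0]
ft_force: [-0.8, -0.2, -0.1]
grip_width: 0.5
grip_force: 5.0
time: 12.62
position: [0.5866, 0.0993, 0.1136]
tool_rot: [-0.123, 3.138, 0.0]
ft_force: [0.4, -0.1, 0.1]
grip_width: 0.501
grip_force: 5.0
```

```bash
python3 -m crank '[[[0,0,2,0,0.6],[0,0,2,0,0.6],[0,0,1,0,0.6],[0,0,0,0,0.6],[0,0,0,0,0.6]]]'
python3 -m crank '[[[0,0,1,0,0.6],[0,0,0,0,0.6],[0,0,0,0,0.6]]]'
python3 -m crank '[[[0,0,1,0,0.6],[0,0,0,0,0.6],[0,0,0,0,0.6]]]'
```

```text
time: 13.03
position: [0.5861, 0.0993, 0.1081]
tool_rot: [0.123, -3.139, -0.0]
ft_force: [0.1, 0.1, -0.2]
grip_width: 0.499
grip_force: 5.0
time: 13.28
position: [0.586, 0.0992, 0.1072]
tool_rot: [0.123, -3.139, -0.0]
ft_force: [-1.9, -0.5, 2.4]
grip_width: 0.493
grip_force: 5.0
time: 13.53
position: [0.5862, 0.0993, 0.1066]
tool_rot: [-0.123, 3.139, 0.0]
ft_force: [-3.3, -0.5, 4.5]
grip_width: 0.498
grip_force: 5.0
```

```bash
python3 -m crank '[[[0,0,0,0,-0.03],[0,0,0,0,-0.08],[0,0,0,0,-0.14],[0,0,0,0,-0.18],[0,0,0,0,-0.18],[0,0,-3,0,-0.18],[0,0,-8,0,-0.18],[0,0,-14,0,-0.18],[0,0,-20,0,-0.18],[0,0,-25,0,-0.18]]]'
python3 -m crank '[[[0,0,-25,0,-0.18],[0,0,-25,0,-0.2],[20,-10,-20,0,-0.45],[40,-10,-10,0,-0.45],[40,-10,0,0,-0.45],[40,-10,0,0,-0.45]]]'
python3 -c "
from h import *
s=st();print(np.round(s['joint_positions'],2));d=shot('side')
T=shot('top')
import pickle;pickle.dump(dict(top=T,side=d),open('d1.pkl','wb'))
e=T['pixels'][140:260,180:380]
a=cv2.resize(d['pixels'][120:300,230:430],None,fx=2,fy=2,interpolation=3);b=cv2.resize(e,None,fx=2,fy=2,interpolation=3)
b=cv2.copyMakeBorder(b,0,120,0,0,0)
cv2.imwrite('pics/c5.png',np.hstack([a,b])[:,:,::-1])"
```

```text
time: 14.37
position: [0.5853, 0.0991, 0.1762]
tool_rot: [0.123, -3.137, 0.001]
ft_force: [-0.4, 0.1, 0.6]
grip_width: 0.592
grip_force: 0.0
time: 14.87
position: [0.4497, 0.0479, 0.2572]
tool_rot: [-0.122, 3.137, 0.0]
ft_force: [-0.3, 0.3, 0.9]
grip_width: 0.716
grip_force: 0.0
14.87 [0.4497 0.0479 0.2572] [[-0.997, -0.078, 0.002], [-0.078, 0.997, 0.0], [-0.003, 0.0, -1.0]] 0.7158216198630102 0.0 [-0.34  0.33  0.89]
[-0.6  -0.15  0.4   1.87  0.06  1.4   1.43]
```

View pics/c5.png

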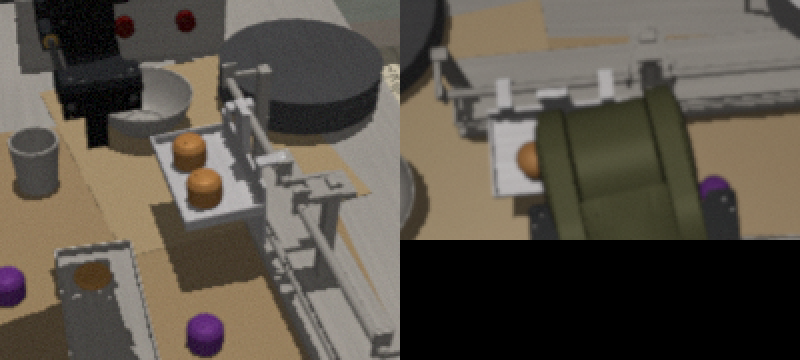

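Both cups stand upright in the pan, at (190,152) and (205,188) in the left crop, and the tray has not shifted. Now I'll turn for the tab.

```bash
python3 -m crank '[[[0,0,0,0.12,-0.2],[0,0,0,0.12,-0.1],[0,0,0,0.12,0],[0,0,0,0.12,0],[0,0,0,0.12,0],[0,0,0,0.12,0],[0,0,0,0.12,0],[0,0,0,0.12,0],[0,0,0,0.12,0],[0,0,0,0.12,0]]]'
python3 -m crank '[[[0,0,0,0.12,0],[0,0,0,0.12,0],[0,0,0,0.12,0],[10,20,0,0.01,0],[14,35,0,0,0],[14,35,0,0,0],[14,35,0,0,0],[14,35,0,0,0],[10,24,0,0,0],[0,8,0,0,0]]]'
python3 -m crank '[[[0,0,0,0,0],[0,0,0,0,0],[0,0,0,0,0]]]'
python3 -c "
from h import *
s=st();print(np.round(s['joint_positions'],2));print((np.array([.6377,.1411,.165])-s['position'])@R.from_rotvec(s['tool_rot']).as_matrix())"
```

```text
time: 15.8
position: [0.4511, 0.0487, 0.2566]
tool_rot: [1.679, 2.654, 0.001]
ft_force: [-1.2, -0.7, 1.0]
grip_width: 0.495
grip_force: 0.0
time: 16.63
position: [0.6385, 0.1436, 0.2546]
tool_rot: [-2.128, -2.311, -0.001]
ft_force: [-1.3, 0.2, -0.7]
grip_width: 0.501
grip_force: 0.0
time: 16.88
position: [0.6351, 0.1386, 0.2564]
tool_rot: [2.133, 2.306, -0.0]
ft_force: [-0.5, -0.1, -0.5]
grip_width: 0.499
grip_force: 0.0
16.88 [0.6351 0.1386 0.2564] [[-0.078, 0.997, -0.0], [0.997, 0.078, -0.0], [-0.0, -0.0, -1.0]] 0.49892998901976054 0.0 [-0.47 -0.12 -0.5 ]
[-0.49  0.31  0.3   1.41 -0.09  1.43 -0.11]
[0.00226012 0.00278686 0.09140902]
```

```bash
python3 -m crank '[[[2,3,10,0,0],[0,0,20,0,0],[0,0,20,0,0],[0,0,18,0,0],[0,0,12,0,0],[0,0,7,0,0],[0,0,4,0,0],[0,0,0,0,0],[0,0,0,0,0.2],[0,0,0,0,0.4]]]' 10
python3 -m crank '[[[0,0,0,0,0.55],[0,0,0,0,0.65],[0,0,0,0,0.75],[0,0,0,0,0.85],[0,0,0,0,0.95],[0,0,0,0,0.95]]]' 10
python3 -m crank '[[[0,0,0,0,0.95],[0,0,0,0,0.95],[0,0,0,0,0.95],[0,0,0,0,0.95]]]' 50
```

```text
time: 17.72
position: [0.6393, 0.1421, 0.1662]
tool_rot: [2.131, 2.307, 0.003]
ft_force: [0.4, -0.0, -0.1]
grip_width: 0.422
grip_force: 0.0
time: 18.22
position: [0.6377, 0.142, 0.1653]
tool_rot: [-2.131, -2.307, 0.002]
ft_force: [-5.8, -0.7, 3.6]
grip_width: 0.126
grip_force: 9.7
time: 18.55
position: [0.6391, 0.142, 0.166]
tool_rot: [2.132, 2.307, 0.002]
ft_force: [-3.0, -0.3, 5.4]
grip_width: 0.111
grip_force: 49.7
```

```bash
python3 -m crank '[[[0,0,-1,0,0.95],[0,0,-2,0,0.95],[0,0,-4,0,0.95],[0,0,-7,0,0.95],[0,0,-9,0,0.95],[0,0,-10,0,0.95],[0,0,-10,0,0.95],[0,0,-8,0,0.95],[0,0,-5,0,0.95],[0,0,-3,0,0.95]]]' 50
python3 -m crank '[[[0,0,-1,0,0.95],[0,0,0,0,0.95],[0,0,0,0,0.95],[0,0,0,0,0.95]]]'
python3 -c "
from h import *
s=st();d=shot('side')
T=shot('top')
e=T['pixels'][140:260,180:380]
a=cv2.resize(d['pixels'][120:300,230:430],None,fx=2,fy=2,interpolation=3);b=cv2.resize(e,None,fx=2,fy=2,interpolation=3)
b=cv2.copyMakeBorder(b,0,120,0,0,0)
cv2.imwrite('pics/c6.png',np.hstack([a,b])[:,:,::-1])"
```

```text
time: 19.38
position: [0.6389, 0.1421, 0.2254]
tool_rot: [2.131, 2.307, 0.002]
ft_force: [-0.4, 0.7, -2.9]
grip_width: 0.114
grip_force: 49.7
time: 19.72
position: [0.6382, 0.1419, 0.2242]
tool_rot: [-2.132, -2.307, 0.001]
ft_force: [0.7, 0.7, -4.2]
grip_width: 0.109
grip_force: 49.7
19.72 [0.6382 0.1419 0.2242] [[-0.079, 0.997, -0.001], [0.997, 0.079, -0.0], [-0.0, -0.001, -1.0]] 0.1089599125246881 49.682979418721516 [ 0.68  0.73 -4.18]
```

View pics/c6.png

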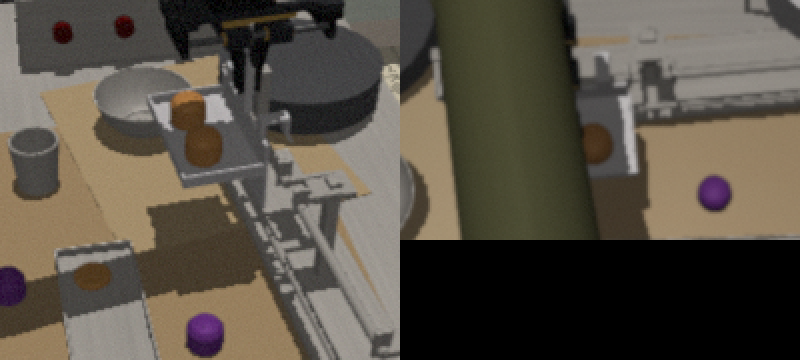

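The tray is lifted level with both cups upright (190,110 and 204,145 in the left crop) and its full weight is on the wrist. Next is the move over to the right.

```bash
python3 -m crank '[[[-2,0,-3,0,0.95],[-6,0,-4,0,0.95],[-10,0,-1,0,0.95],[-14,0,0,0,0.95],[-18,0,0,0,0.95],[-20,0,0,0,0.95],[-20,0,0,0,0.95],[-20,0,0,0,0.95],[-20,0,0,0,0.95],[-20,0,0,0,0.95]]]'
python3 -m crank '[[[-20,0,0,0,0.95],[-20,0,0,0,0.95],[-20,1,0,0,0.95],[-16,2,0,0,0.95],[-11,2,0,0,0.95],[-7,1,0,0,0.95],[-4,0,0,0,0.95],[-1,0,0,0,0.95],[0,0,0,0,0.95],[0,0,0,0,0.95]]]'
python3 -c "
from h import *
s=st();p=s['position'];th=.0774;O=np.array([.6703,.0318]);q=p[:2]-O
print('rack',q@[np.cos(th),np.sin(th)],q@[-np.sin(th),np.cos(th)])
d=shot('side')
T=shot('top')
e=T['pixels'][130:290,260:460]
a=cv2.resize(d['pixels'][150:350,290:490],None,fx=2,fy=2,interpolation=3);b=cv2.resize(e,None,fx=2,fy=2,interpolation=3)
b=cv2.copyMakeBorder(b,0,80,0,0,0)
cv2.imwrite('pics/c7.png',np.hstack([a,b])[:,:,::-1])"
```

```text
time: 20.65
position: [0.6502, -0.0109, 0.2331]
tool_rot: [2.134, 2.305, -0.001]
ft_force: [0.6, 0.1, -3.5]
grip_width: 0.109
grip_force: 49.7
time: 21.48
position: [0.6643, -0.1043, 0.2328]
tool_rot: [-2.129, -2.309, -0.001]
ft_force: [1.5, -0.6, -4.2]
grip_width: 0.109
grip_force: 49.7
21.48 [ 0.6643 -0.1043  0.2328] [[-0.081, 0.997, -0.0], [0.997, 0.081, 0.001], [0.001, 0.0, -1.0]] 0.10939504510006516 49.683182446315186 [ 1.47 -0.6  -4.24]
rack -0.016548691374177447 -0.13520520588926035
```

View pics/c7.png

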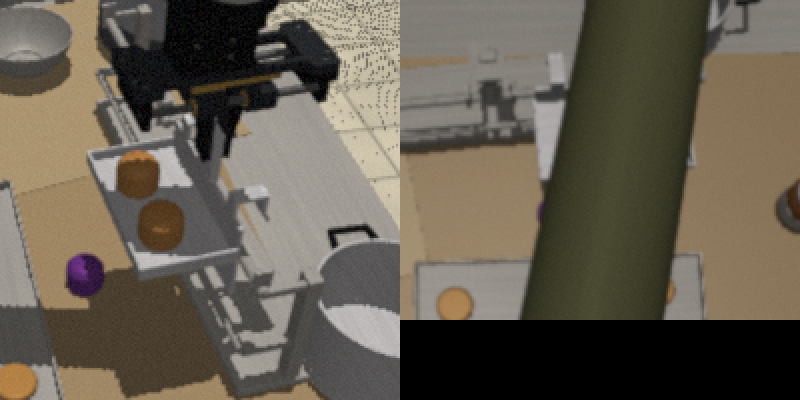

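The tray is over the right rail, level, with both cups upright at (138,173) and (161,225) in the left crop, between the stops. I'll lower it gradually.

```bash
python3 -m crank '[[[0,-1.5,2,0,0.95],[0,0,5,0,0.95],[0,0,8,0,0.95],[0,0,10,0,0.95],[0,0,10,0,0.95],[0,0,10,0,0.95],[0,0,8,0,0.95],[0,0,4,0,0.95],[0,0,2,0,0.95],[0,0,0,0,0.95]]]'
python3 -m crank '[[[0,0,1,0,0.95],[0,0,1,0,0.95],[0,0,1,0,0.95],[0,0,0,0,0.95],[0,0,0,0,0.95]]]'
```

```text
time: 22.42
position: [0.6625, -0.1059, 0.1733]
tool_rot: [-2.132, -2.307, 0.001]
ft_force: [-0.9, -0.5, -3.8]
grip_width: 0.11
grip_force: 49.7
time: 22.83
position: [0.6628, -0.106, 0.171]
tool_rot: [2.132, 2.307, 0.0]
ft_force: [0.0, 0.7, -2.7]
grip_width: 0.106
grip_force: 49.7
```

```bash
python3 -m crank '[[[0,0,1,0,0.95],[0,0,1,0,0.95],[0,0,0,0,0.95],[0,0,0,0,0.95]]]'
python3 -m crank '[[[0,0,1,0,0.95],[0,0,0,0,0.95],[0,0,0,0,0.95]]]'
python3 -m crank '[[[0,0,1,0,0.95],[0,0,0,0,0.95],[0,0,0,0,0.95]]]'
```

```text
time: 23.17
position: [0.6627, -0.1058, 0.1687]
tool_rot: [-2.132, -2.307, -0.0]
ft_force: [-0.2, 0.3, -3.5]
grip_width: 0.109
grip_force: 49.7
time: 23.42
position: [0.6628, -0.1058, 0.1678]
tool_rot: [2.132, 2.307, 0.0]
ft_force: [-0.0, -0.4, -4.1]
grip_width: 0.114
grip_force: 49.7
time: 23.67
position: [0.6627, -0.1058, 0.1668]
tool_rot: [2.132, 2.307, 0.0]
ft_force: [-1.4, 0.2, -3.6]
grip_width: 0.106
grip_force: 49.7
```

```bash
python3 -m crank '[[[0,0,1,0,0.95],[0,0,0,0,0.95],[0,0,0,0,0.95]]]'
python3 -m crank '[[[0,0,1,0,0.95],[0,0,0,0,0.95],[0,0,0,0,0.95]]]'
```

```text
time: 23.92
position: [0.6628, -0.1059, 0.1663]
tool_rot: [2.132, 2.307, 0.001]
ft_force: [-0.1, 0.9, -0.8]
grip_width: 0.109
grip_force: 49.7
time: 24.17
position: [0.6628, -0.1059, 0.1662]
tool_rot: [2.132, 2.307, 0.001]
ft_force: [-4.6, 1.0, 6.2]
grip_width: 0.107
grip_force: 49.7
```

```bash
python3 -m crank '[[[0,0,0,0,0.9],[0,0,0,0,0.9],[0,0,0,0,0.84],[0,0,0,0,0.8],[0,0,0,0,0.75],[0,0,0,0,0.7],[0,0,0,0,0.6],[0,0,0,0,0.5],[0,0,0,0,0.4],[0,0,0,0,0.3]]]' 5
python3 -c "
from h import *
s=st()
d=shot('side')
T=shot('top')
e=T['pixels'][130:290,260:460]
a=cv2.resize(d['pixels'][150:350,290:490],None,fx=2,fy=2,interpolation=3);b=cv2.resize(e,None,fx=2,fy=2,interpolation=3)
b=cv2.copyMakeBorder(b,0,80,0,0,0)
cv2.imwrite('pics/c8.png',np.hstack([a,b])[:,:,::-1])"
```

```text
time: 25.0
position: [0.6628, -0.1058, 0.1646]
tool_rot: [2.132, 2.308, -0.0]
ft_force: [0.3, 0.3, 0.0]
grip_width: 0.302
grip_force: 0.0
25.0 [ 0.6628 -0.1058  0.1646] [[-0.079, 0.997, 0.0], [0.997, 0.079, -0.0], [-0.0, 0.0, -1.0]] 0.30205595531045115 0.0 [0.27 0.3  0.02]
```

View pics/c8.png

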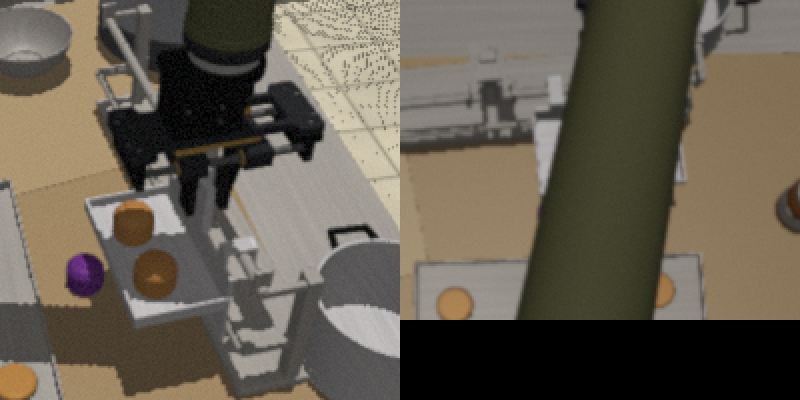

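The tray hangs released on the right rail with both cups upright, at (133,222) and (155,273) in the left crop. That was my last picture (one over the limit of 10, in fact). I'll back off and check numerically.

```bash
python3 -m crank '[[[0,0,0,0,0.1],[0,0,-2,0,0],[0,0,-5,0,0],[0,0,-10,0,0],[0,0,-15,0,0],[0,0,-20,0,0],[0,0,-25,0,0],[0,0,-25,0,0],[0,-20,-10,0,0],[20,-40,0,0,0]]]'
python3 -m crank '[[[40,-40,0,0,0],[40,-40,0,0,0],[40,-30,0,0,0],[40,0,0,0,0],[40,0,0,0,0],[40,0,0,0,0],[20,0,0,0,0],[0,0,0,0,0],[0,0,0,0,0],[0,0,0,0,0]]]'
python3 - <<'E'
from h import *
st();D={n:shot(n) for n in('top','side')}
th=.0774;O=np.array([.6703,.0318]);rk=lambda P:np.round([(P[:2]-O)@[np.cos(th),np.sin(th)],(P[:2]-O)@[-np.sin(th),np.cos(th)],P[2]],4)
C={}
for n,d in D.items():
    h=cv2.cvtColor(d['pixels'],cv2.COLOR_RGB2HSV);m=cv2.inRange(h,(5,120,50),(22,255,255))
    k,l,s,c=cv2.connectedComponentsWithStats(m)
    for i in range(1,k):
        if s[i][4]>60:
            P=onz(d,*c[i],.121); r=rk(P)
            if abs(r[0]+.07)<.06 and -.25<r[1]<0: print(n,s[i].tolist(),'rack',r)
    # hook roofs and pan rim: bright metal in top view
    if n=='top':
        print('expected hooks px',proj(d,[[*(O+[-.005*np.cos(th)-y*np.sin(th),-.005*np.sin(th)+y*np.cos(th)]),.16] for y in(-.137+.06,-.137-.06)]).round(1).tolist())
        g=cv2.inRange(cv2.cvtColor(d['pixels'],cv2.COLOR_RGB2HSV),(0,0,150),(180,40,255)); g[:150]=0;g[262:]=0;g[:,:295]=0;g[:,420:]=0
        k,l,s,c=cv2.connectedComponentsWithStats(g)
        for i in range(1,k):
            if s[i][4]>12: print('bright',s[i].tolist(),c[i].round(1),'rack@.16',rk(onz(d,*c[i],.16)))
E
```

```text
time: 25.93
position: [0.6071, -0.0958, 0.2804]
tool_rot: [2.131, 2.297, 0.003]
ft_force: [-0.3, -0.3, 0.7]
grip_width: 0.503
grip_force: 0.0
time: 26.77
position: [0.5026, 0.1318, 0.2777]
tool_rot: [2.133, 2.305, 0.001]
ft_force: [-0.2, -0.8, 0.6]
grip_width: 0.5
grip_force: 0.0
26.77 [0.5026 0.1318 0.2777] [[-0.077, 0.997, 0.001], [0.997, 0.077, -0.0], [-0.001, 0.001, -1.0]] 0.5004348427313192 0.0 [-0.15 -0.8   0.55]
top [375, 198, 16, 18, 227] rack [-0.0788 -0.1775  0.121 ]
top [344, 200, 16, 18, 224] rack [-0.0775 -0.1022  0.121 ]
expected hooks px [[338.2, 175.5], [389.0, 171.1]]
bright [385, 164, 8, 13, 82] [388.3 170.1] rack@.16 [-0.0024 -0.1956  0.16  ]
bright [334, 168, 8, 13, 86] [337.4 174. ] rack@.16 [-0.0012 -0.0755  0.16  ]
bright [358, 172, 15, 3, 41] [365. 173.] rack@.16 [-0.0046 -0.1402  0.16  ]
bright [343, 181, 12, 2, 16] [349.2 181.7] rack@.16 [-0.0225 -0.1011  0.16  ]
bright [327, 186, 73, 41, 1728] [361.4 205. ] rack@.16 [-0.0812 -0.123   0.16  ]
side [347, 250, 20, 23, 362] rack [-0.0786 -0.1022  0.121 ]
side [358, 275, 20, 24, 398] rack [-0.0802 -0.1775  0.121 ]
```

```bash
python3 -m crank '[[[0,0,0,0,0],[0,0,0,0,0],[0,0,0,0,0],[0,0,0,0,0]]]' >/dev/null; python3 -c "
from h import *
print(job.close_job())"
```

```text
the job is handed in; nothing more can be done
None
```

I handed in the job at about 27 s: by my last camera measurements the tray hangs by both hooks on the right-hand rail with both cups upright in its pan and the gripper clear, but no verdict came back and I viewed 11 pictures, one over the limit of 10.

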